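Put the mixed-up kiln moulds and props back on their own bats

TASK

The cup, the wave mould and the two kiln props stand on each other's kiln bats. Put each back, upright and centred, on its own: the plaster cup on the large round bat, the round ceramic tube on the small round one, the square ceramic block on the square one, and the wave mould lengthwise along the oblong one. Only one thing fits on a bat, so use the spare hexagonal bat as a free spot on the way; tip nothing over and leave the powder jar where it stands.

Things in the scene. Friction and masses are not known exactly. Their poses are not given: they have to be found in the camera images.
- bat_big_round: Large round kiln bat, a flat disc 120 mm in diameter, 10 mm thick, fixed to the bench, grey-brown with a paler coat on top inside a dark 6 mm rim; origin at the centre of its underside, z up, so the top is at z = 10 mm. The plaster cup belongs here.
- bat_small_round: Small round kiln bat, a flat disc 86 mm in diameter, 10 mm thick, fixed to the bench, grey-brown with a paler coat on top inside a dark 6 mm rim; origin at the centre of its underside, z up, so the top is at z = 10 mm. The ceramic tube belongs here.
- bat_square: Square kiln bat, 86 x 86 mm, 10 mm thick, fixed to the bench, grey-brown with a paler coat on top inside a dark 6 mm rim; origin at the centre of its underside, z up, so the top is at z = 10 mm. x and y along its sides. The ceramic block belongs here.
- bat_oblong: Oblong kiln bat, 90 mm along its x and 140 mm along its y, 10 mm thick, fixed to the bench, grey-brown with a paler coat on top inside a dark 6 mm rim; origin at the centre of its underside, z up, so the top is at z = 10 mm. The wave mould belongs here, lengthwise.
- bat_hexagon: Spare hexagonal kiln bat, about 108 mm across its corners, 10 mm thick, fixed to the bench, grey-brown with a paler coat on top inside a dark 6 mm rim; origin at the centre of its underside, z up, so the top is at z = 10 mm. Empty at the start: a free spot on which one thing can be parked.
- cup: Small white plaster cup, loose, open at the top: 65 mm in outside diameter at the rim, 53 mm tall, about 52 mm in diameter at the foot, wall about 4 to 6 mm; 90 g. Origin at the centre of its underside, z up through the mouth. Can be gripped across its outside, 40 mm above its underside. Starts on the small round or the square bat.
- wave: White ceramic wave mould, loose, 550 g: 60 mm along x, 92 mm along y, flat upright sides at +-x; its top sweeps from a 72 mm high crest at the +y end down to about 38 mm in the middle and 42 mm at the -y end. Origin at the centre of its underside. Grip it across its x, mid-length, about 33 mm above the underside. Starts on the small round or the square bat (not the cup's) and may overhang it.
- tube: Tan ceramic kiln prop, a short round tube standing on end: 31 mm in diameter, 40 mm tall; 54 g. Origin at the centre of its underside, z up. Starts on the large round or the oblong bat.
- block: Tan ceramic kiln prop, a square block standing on end: 28 x 28 mm, 50 mm tall; 60 g. Origin at the centre of its underside, x and y square to its sides, z up. Starts on the large round or the oblong bat, whichever the tube is not on.
- jar: Clear round powder jar, 75 mm in diameter, 40 mm tall, loose on the bench at the right of the work; a bystander, to be left alone. Origin at the centre of its underside.
Not all that is in view belongs to the job. Leave any turquoise or yellow look-alike of the tube alone.

How it is judged:
By the outcome, as a careful person would: the job done as asked, in the order asked, and still so for the second after the job is handed in, with the robot touching nothing.
It also fails if it takes over 144 s, if anything falls off the work surface, if the arm or the gripper's body presses on something with over 40 N, if the wrist force passes 120 N, or if a joint passes its speed limit or range.

ROBOT

A 7-joint arm with a two-finger parallel gripper is mounted at the origin on a cart in front of the work surface, level with it; the furniture and walls round the work are solid. World frame = base frame: x ahead of the robot, y to its left, z up, the work surface at z = 0. Lengths are in m, angles in rad, forces in N, time in s.
With the tool pointing down it reaches from about 0.425 to 0.925 m from the base axis. Payload 6.8 kg.
Tool frame: the origin (TCP) lies on the mounting face of the last link; the fingertips stand 173 mm ahead of it and the grasp point (between the pads) lies 155 mm ahead of it; z points along the fingers, y is the line along which they close (so a half turn about z gives the same grasp; the last joint's range is limited). The gripper opens to 85 mm and grips with 20 to 120 N. Pads are 22 mm wide; open, the fingers measure 114 mm over their backs; the gripper's body (76 mm by 85 mm) begins 54 mm behind the grasp point. The pads swing forward as they close: fully open they stand 13 mm farther back than shut.
Start: joints at [-1.298, 0.477, 0.022, 1.555, -0.011, 1.109, -0.083], TCP at [0.251, 0.627, 0.405] pointing down, gripper open.
Joint ranges: [-2.96, 2.96], [-0.34, 2.1], [-1.41, 1.46], [0.24, 2.44], [-1.37, 4.51], [0.17, 1.92], [-2.96, 2.96]. Speed limits (rad/s): [2.39, 2.39, 3.14, 3.14, 3.14, 3.14, 3.14].

INTERFACE

Orientations are given as a unit quaternion [w, x, y, z].
In Python, from station import bot gives the robot as it stands. The module is installed in compiled form; this text tells all that it offers.
- The arm moves only by the shell command python3 -m pendant 'ROWS' [FORCE]. ROWS is JSON, a list of rows, each a list of 5 numbers: the finger opening in m, from 0 to 0.0854, then the shift along the tool's x, y, z in m, then the turn about the tool's z in degrees. In form: [[jaw, x, y, z, yaw], ...]. A call has 1 to 12 rows; each row shifts and turns the commanded pose from where the row before left it, along the tool's axes as they then stand; what a row does not reach is not made up. A row lasts 1/12 s, in which the tool goes at most 41.7 mm and 7.16 degrees, less where a joint would pass 70% of its speed; a pose out of reach is approached as far as the arm can. A call with a gripper value outside its range is refused whole. The fingers move at their own pace and stop on an object; FORCE is the grip in N (left out, the last holds). Time passes only in rows, so rows that do not move let the fingers close. It gives the time, the measured TCP pose, the force, the opening and the grip force at its end, in the units of the state.
- bot.get_obs(): the state, without advancing time (a new reading comes with each control period).
- bot.read_camera(name): name is "scene" or "top" or "wrist"; returns (picture, depth): 480x640x3 uint8, blue, green, red; 480x640 float32, m along the optical axis (not along the pixel's ray), 0 where there is no reading.
- bot.camera_model(name): a dict with "intrinsics" (3x3 intrinsics, pixels), "dist_coeffs" ([k1, k2, p1, p2, k3] as OpenCV has them; the pictures are not rectified), "R" (3x3) and "t" (3): a world point X has camera coordinates R X + t. Camera axes: x right, y down, z forward; pixel columns grow to the right and rows downward; lengths in m; the calibration is good to about 2 mm. A picture is of the moment at which its call begins: read the wrist's pose just before it. camera_model takes no time and is no camera call; for the wrist camera it gives the pose at the moment of the call.
- bot.hand_in(): hands the job in; it is judged then, once.
Trained networks look in the newest picture that a camera, given by its name, has taken for a name from the list of things; names that differ only in an ending like _2 or _b are one class to them, and where a whole thing is asked for, a point or a joint stands for the part that bears it (a point fixed in the world has none). Each returns a list of dicts, best first, with "score" (0 to 1); they miss things now and then, are a little off and sometimes report something else, mostly with a low value. They report only what shows in the picture. A call takes as long as a camera call. They do not tell look-alikes from the thing itself.
- bot.boxes_of(name, camera): "at" ([column, row] in pixels, amid what is visible of it).
- bot.trace(name, camera): "mask" (480x640 bool, what is visible of it) and "at" ([column, row] in pixels, amid what is visible of it).
- bot.pinpoint(name, camera): "at" ([column, row] in pixels: a listed point, or the origin of a listed thing).
The state is a dict: "t": time; "q": joint angles; "joint_vel": joint speeds; "joint_torque": joint torques, N m; "eef_pos": TCP position; "tool_rot": TCP orientation; "contact_force": force on the tool from outside, world axes, zero at the start; "torque": the same for the moment, N m; "gripper_width": opening from 0.0 (shut) to 1.0 (fully open); "grasp_force": force on a finger pad.
Only numpy, scipy, OpenCV 4.12 (cv2) and the standard library are available. Lean on these libraries where they do the work, as an engineer would, in place of code of your own. Each camera call takes 0.05 s, during which the arm holds its last target. There are 200 camera calls.

## Working session

There is one attempt and no reset: what is moved stays moved. The work goes in short steps, Python scripts to look and compute and a shell command to move; the robot and the scene stay as the last step left them, time stands still between calls to the robot, and variables do not carry over. Pictures are saved under pics/ and viewed, at most 14 in all, crops included, and the job is handed in when it is done.

```bash
mkdir -p pics
cat > h.py <<'E'
import numpy as np, cv2
from station import bot
def world(cam,px,z=None,depth=None,m=None):
    m=m or bot.camera_model(cam); K=np.array(m["intrinsics"]);R=np.array(m["R"]);t=np.array(m["t"])
    u=cv2.undistortPoints(np.array(px,float).reshape(-1,1,2),K,np.array(m["dist_coeffs"])).reshape(-1,2)
    r=np.c_[u,np.ones(len(u))]
    if depth is not None: return (r*np.asarray(depth).reshape(-1,1)-t)@R
    d=r@R; c=-R.T@t
    return c+d*((z-c[2])/d[:,2])[:,None]
E
python3 - <<'E'
from h import *
for c in ["top","scene"]:
    im,d=bot.read_camera(c); cv2.imwrite(f"pics/{c}0.png",im); np.save(f"{c}0.npy",d)
    m=bot.camera_model(c); print(c,np.round(-np.array(m["R"]).T@np.array(m["t"]),3))
    for n in ["bat_big_round","bat_small_round","bat_square","bat_oblong","bat_hexagon","cup","wave","tube","block","jar"]:
        print(n,[(np.round(r["at"]).tolist(),round(r["score"],2),np.round(world(c,r["at"],0.0)[0,:2],3).tolist()) for r in bot.pinpoint(n,c)[:4]])
o=bot.get_obs(); print(o["t"],o["eef_pos"],o["tool_rot"])
E
```

```text
top [ 0.275 -0.027  1.22 ]
bat_big_round [([446.0, 281.0], 0.94, [0.411, -0.355])]
bat_small_round [([368.0, 227.0], 0.83, [0.541, -0.166]), ([237.0, 214.0], 0.62, [0.566, 0.154])]
bat_square [([297.0, 272.0], 0.8, [0.428, 0.004]), ([443.0, 279.0], 0.3, [0.416, -0.349])]
bat_oblong [([153.0, 273.0], 0.89, [0.417, 0.351])]
bat_hexagon [([239.0, 216.0], 0.94, [0.561, 0.15])]
cup [([367.0, 227.0], 0.74, [0.54, -0.164])]
wave [([291.0, 273.0], 0.76, [0.424, 0.019])]
tube [([448.0, 273.0], 0.7, [0.43, -0.361]), ([388.0, 288.0], 0.69, [0.391, -0.215]), ([451.0, 325.0], 0.62, [0.307, -0.364]), ([491.0, 261.0], 0.6, [0.463, -0.47])]
block [([152.0, 266.0], 0.61, [0.432, 0.356])]
jar [([427.0, 199.0], 0.84, [0.614, -0.314]), ([445.0, 281.0], 0.67, [0.412, -0.352])]
scene [ 0.114 -0.624  0.794]
bat_big_round [([384.0, 358.0], 0.57, [0.428, -0.348])]
bat_small_round [([379.0, 274.0], 0.79, [0.545, -0.174])]
bat_square [([296.0, 244.0], 0.54, [0.428, 0.006])]
bat_oblong [([238.0, 168.0], 0.96, [0.431, 0.351]), ([311.0, 190.0], 0.56, [0.561, 0.156]), ([446.0, 306.0], 0.47, [0.615, -0.321])]
bat_hexagon [([312.0, 188.0], 0.9, [0.569, 0.162])]
cup [([376.0, 275.0], 0.71, [0.538, -0.174]), ([384.0, 359.0], 0.48, [0.426, -0.349])]
wave [([294.0, 239.0], 0.58, [0.433, 0.023])]
tube [([443.0, 397.0], 0.82, [0.474, -0.468]), ([382.0, 357.0], 0.81, [0.425, -0.343]), ([344.0, 394.0], 0.7, [0.32, -0.367]), ([338.0, 319.0], 0.62, [0.399, -0.226])]
block [([232.0, 164.0], 0.58, [0.422, 0.374])]
jar []
1.1 [0.25089115 0.62664337 0.40468885] [-1.10351483e-05  1.89287896e-01  9.81921633e-01 -3.27157469e-06]
```

View pics/top0.png

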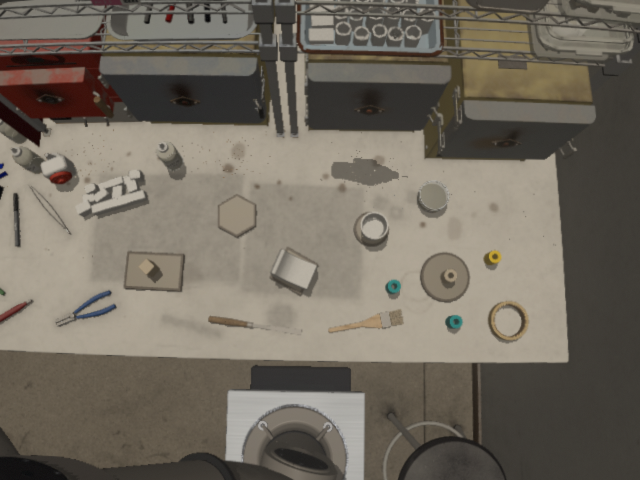

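View pics/scene0.png

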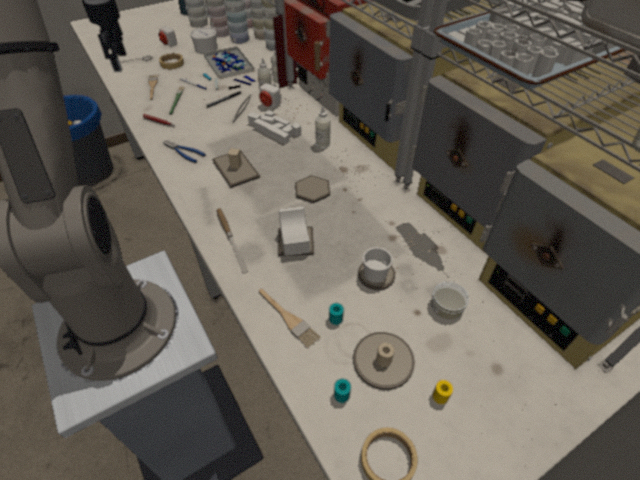

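Top picture: block (148,267) on the oblong bat, wave (295,270) on the square, cup (373,228) on the small round, tan tube (449,274) on the large round, free hexagon (237,216), jar (432,198).
Candidates for the tube: tan (449,274), turquoise (393,287) and (454,322), yellow (494,257), so I choose the tan one on the large round bat. The only candidate for the block is (148,267). The crop will check both.

```bash
cat >> h.py <<'E'
def shape(pts):  # world xy points -> circle and min rect
    p=(pts[:,:2]*1000).astype(np.float32)
    (c,s,a)=cv2.minAreaRect(p); cc,r=cv2.minEnclosingCircle(p)
    return f"rect c={np.round(c,1)} s={np.round(s,1)} a={a:.1f} | circ c={np.round(cc,1)} r={r:.1f}"
def outline(mask):
    c=max(cv2.findContours(mask.astype(np.uint8),cv2.RETR_EXTERNAL,cv2.CHAIN_APPROX_NONE)[0],key=cv2.contourArea)
    return c.reshape(-1,2)
def Rt(q):
    from scipy.spatial.transform import Rotation as Ro
    return Ro.from_quat([q[1],q[2],q[3],q[0]]).as_matrix()
def go(x,y,z,close_deg,p=None,q=None):
    """grasp point target; closing line at world angle close_deg. prints yaw, then shift after the yaw"""
    o=bot.get_obs(); R=Rt(o["tool_rot"] if q is None else q); p=np.array(o["eef_pos"] if p is None else p)
    a=np.degrees(np.arctan2(R[1,1],R[0,1]))
    yaw=-((close_deg-a+90)%180-90)   # tool z down
    T=np.array([x,y,z+.155]); t=np.radians(-yaw); c,s=np.cos(t),np.sin(t)
    R2=np.array([[c,-s,0],[s,c,0],[0,0,1]])@R
    d=R2.T@(T-p); print(f"yaw {yaw:.1f} n>={abs(yaw)/7.16:.1f}; shift mm {np.round(d*1000,1)} n>={np.linalg.norm(d)/.0417:.1f}; tilt z={np.round(R[:,2],3)}")
    return T
E
python3 - <<'E'
from h import *
t=cv2.imread("pics/top0.png"); s=cv2.imread("pics/scene0.png")
f=lambda i,x,y:cv2.resize(i[y-50:y+50,x-65:x+65],(390,300),interpolation=cv2.INTER_CUBIC)
cv2.imwrite("pics/crop0.png",np.vstack([np.hstack([f(t,154,271),f(t,450,285)]),np.hstack([f(s,237,165),f(s,390,360)])]))
H=dict(bat_big_round=.01,bat_small_round=.01,bat_square=.01,bat_oblong=.01,bat_hexagon=.01,cup=.063,tube=.05,block=.06,wave=.05,jar=.04)
for c in ["top","scene"]:
    bot.read_camera(c)
    for n,z in H.items():
        for r in bot.trace(n,c)[:1]:
            o=outline(r["mask"]); print(c,n,round(r["score"],2),np.round(r["at"]),shape(world(c,o,z)))
E
```

```text
top bat_big_round 0.79 [441. 280.] rect c=[ 420.6 -350.2] s=[116.  115.4] a=44.9 | circ c=[ 420.2 -350.1] r=60.4
top bat_small_round 0.85 [363. 235.] rect c=[ 524.2 -165.2] s=[85.9 60.3] a=54.5 | circ c=[ 530.3 -169.8] r=44.2
top bat_square 0.63 [296. 287.] rect c=[390.7  21.7] s=[64.7 13.7] a=64.6 | circ c=[391.6  21.2] r=32.4
top bat_oblong 0.84 [154. 272.] rect c=[420.2 348.1] s=[141.5  89. ] a=88.7 | circ c=[422. 349.] r=81.2
top bat_hexagon 0.73 [235. 212.] rect c=[561.4 155.4] s=[99.9 92.5] a=2.3 | circ c=[559.9 154.3] r=52.7
top cup 0.83 [370. 227.] rect c=[ 530.8 -171.5] s=[62.7 66.7] a=27.8 | circ c=[ 528.9 -171.3] r=35.2
top tube 0.68 [493. 259.] rect c=[ 462.7 -454.7] s=[26.1 40.9] a=26.6 | circ c=[ 462.7 -454.7] r=21.1
top block 0.77 [148. 266.] rect c=[421.  342.2] s=[47.8 33.4] a=59.5 | circ c=[420.5 342.1] r=25.3
top wave 0.8 [291. 270.] rect c=[425.2  13. ] s=[96.9 67.2] a=66.7 | circ c=[427.7  12.2] r=53.7
top jar 0.87 [429. 197.] rect c=[ 610.2 -316.4] s=[69.6 80.7] a=45.3 | circ c=[ 611.3 -316.1] r=41.1
scene bat_big_round 0.89 [383. 366.] rect c=[ 420.4 -351.7] s=
[... 303 characters left out ...]
71.] rect c=[423.1 342. ] s=[147.7  91.7] a=88.7 | circ c=[423.3 341.8] r=82.1
scene bat_hexagon 0.75 [316. 186.] rect c=[562.3 147.1] s=[106.6  91.9] a=60.5 | circ c=[563.  146.9] r=54.1
scene cup 0.73 [379. 264.] rect c=[ 522.1 -187. ] s=[99.7 63.2] a=54.7 | circ c=[ 524.5 -188.7] r=50.2
scene tube 0.91 [444. 393.] rect c=[ 454.8 -470.7] s=[46.6 29.4] a=27.2 | circ c=[ 454.4 -469.7] r=23.4
scene block 0.71 [235. 157.] rect c=[416.9 318.2] s=[88.1 31.7] a=72.1 | circ c=[415.  318.9] r=44.2
scene wave 0.59 [294. 229.] rect c=[426.8   5.7] s=[153.6  63. ] a=66.3 | circ c=[425.8   5.7] r=79.8
scene jar 0.91 [448. 297.] rect c=[ 605.4 -327.3] s=[96.5 73. ] a=28.1 | circ c=[ 607.3 -330.8] r=48.3
```

View pics/crop0.png

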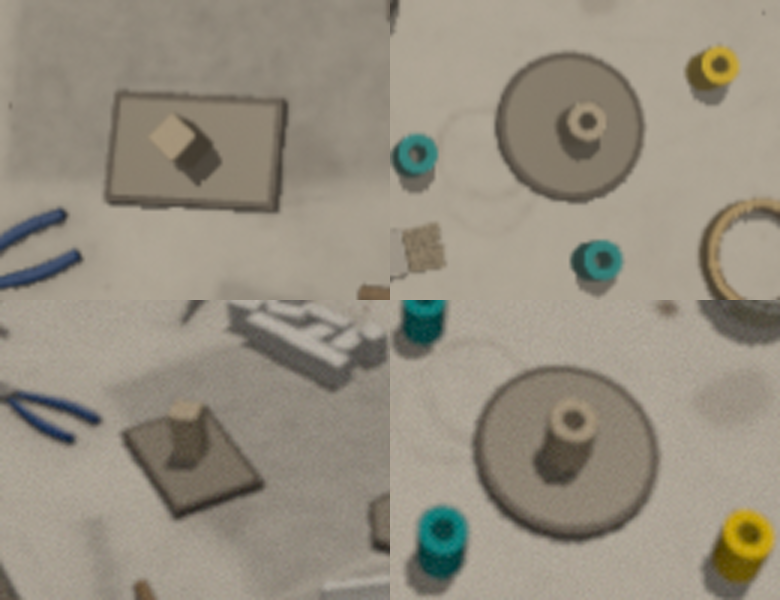

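The crop shows the tan square block on the oblong bat (upper left, about (146,267) in the top picture) and the tan tube on the large round bat, with the turquoise and yellow ones standing off it. Next: hover over the block.

Run:
```python
from h import *
print(world("top",[146.5,267],.06))
go(.42,.345,.22,45)
m=bot.camera_model("wrist");R=Rt(bot.get_obs()["tool_rot"]); print(R.T@(-np.array(m["R"]).T@m["t"]-bot.get_obs()["eef_pos"]), (np.array(m["R"])@R).round(2))
```

```text
[[0.42264206 0.34924866 0.06      ]]
yaw 23.2 n>=3.2; shift mm [-318.8  -79.6   29.7] n>=7.9; tilt z=[-0.  0. -1.]
[0.08511695 0.00157518 0.03036433] [[ 0.    1.    0.  ]
 [-0.94  0.   -0.33]
 [-0.33 -0.    0.94]]
```

```bash
python3 -m pendant '[[0.085,0,0,0,5.8],[0.085,0,0,0,5.8],[0.085,0,0,0,5.8],[0.085,0,0,0,5.8],[0.085,-0.040,-0.010,0.004,0],[0.085,-0.040,-0.010,0.004,0],[0.085,-0.040,-0.010,0.004,0],[0.085,-0.040,-0.010,0.004,0],[0.085,-0.040,-0.010,0.004,0],[0.085,-0.040,-0.010,0.004,0],[0.085,-0.040,-0.010,0.004,0],[0.085,-0.038,-0.010,0.002,0]]' 60
python3 -m pendant '[[0.085,0,0,0,0],[0.085,0,0,0,0]]'
cat >> h.py <<'E'
def wrist(name=None):
    m=bot.camera_model("wrist"); im,d=bot.read_camera("wrist")
    if name: cv2.imwrite(f"pics/{name}.png",im)
    return m,im,d
def cloud(m,d):
    v,u=np.mgrid[0:480,0:640]; ok=d>0
    return world("wrist",np.c_[u[ok],v[ok]],depth=d[ok],m=m),ok
def seg(m,d,zlo,zhi,near=None,r=.08):
    """points of the cloud in a height band near xy"""
    P,_=cloud(m,d); k=(P[:,2]>zlo)&(P[:,2]<zhi)
    if near is not None: k&=np.hypot(P[:,0]-near[0],P[:,1]-near[1])<r
    return P[k]
E
python3 - <<'E'
from h import *
m,im,d=wrist("w1"); print(bot.get_obs()["t"],bot.get_obs()["eef_pos"])
P=seg(m,d,.045,.075,(.42,.35)); print(len(P),P[:,2].mean(),shape(P))
for n,z in [("block",None),("bat_oblong",.01)]:
    for r in bot.trace(n,"wrist")[:2]: print(n,r["score"],r["at"],shape(world("wrist",outline(r["mask"]),.01 if z else .06,m=m)))
P=seg(m,d,.006,.014,(.42,.35),.12); print(len(P),shape(P))
E
```

```text
t: 3.2
eef_pos: [0.4199, 0.343, 0.3746]
tool_rot: [0.0, 0.383, 0.924, 0.0]
contact_force: [0.8, 0.3, 0.3]
gripper_width: 0.992
grasp_force: 0.0
t: 3.37
eef_pos: [0.4206, 0.3427, 0.3749]
tool_rot: [0.0, 0.385, 0.923, -0.0]
contact_force: [-1.0, 0.3, 0.7]
gripper_width: 0.993
grasp_force: 0.0
3.4167 [0.4194224  0.34477814 0.37498757]
1255 0.05950412248215645 rect c=[427.4 352.4] s=[27.9 28.5] a=48.5 | circ c=[426.9 352.5] r=18.5
block 0.6 [332.7, 216.1] rect c=[423.3 356. ] s=[28.  38.8] a=46.7 | circ c=[423.7 355.5] r=21.7
bat_oblong 0.68 [329.9, 196.3] rect c=[423.7 350.6] s=[141.5  91.8] a=88.4 | circ c=[423.6 350.8] r=82.0
12445 rect c=[417.1 369.5] s=[179.9 105.7] a=90.0 | circ c=[415. 368.] r=101.7
```

View pics/w1.png

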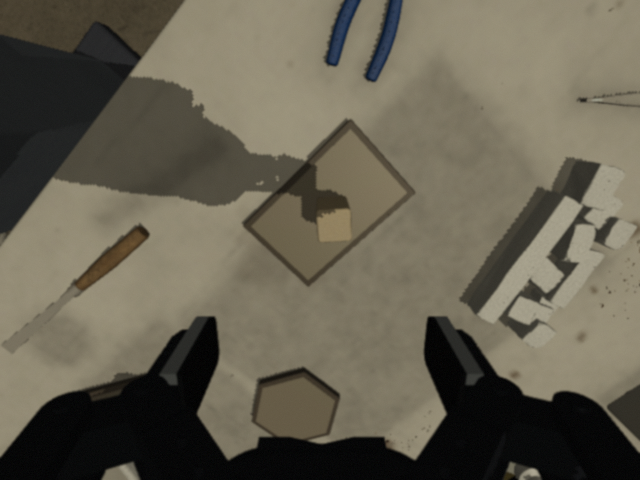

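Wrist view: block top at (334,225), on the oblong bat centred near (330,200); the hexagon is at (295,405). The block measures 28x28 mm at z = 60 mm, which fits.

```bash
cat >> h.py <<'E'
def pose(n=5):
    ps=[];qs=[]
    for _ in range(n):
        bot.read_camera("wrist"); o=bot.get_obs(); ps.append(o["eef_pos"]); qs.append(o["tool_rot"])
    q=np.mean(qs,0); return np.mean(ps,0),q/np.linalg.norm(q),np.std(ps,0)
E
python3 - <<'E'
from h import *
p,q,s=pose(); print(p,q,s); m=bot.camera_model("wrist"); print((-np.array(m["R"]).T@m["t"]-p)@Rt(q))
go(.4274,.3524,.04,48.5,p,q)
E
```

```text
[0.41828497 0.3465318  0.37470741] [-1.51861584e-04  3.81662697e-01  9.24301647e-01  1.66427505e-04] [1.23057619e-04 2.37502673e-04 4.98970477e-05]
[0.08527243 0.00122232 0.03042586]
yaw -3.4 n>=0.5; shift mm [ -3.   10.4 179.7] n>=4.3; tilt z=[-0.  0. -1.]
```

Run:
```python
from h import *
p,q,s=pose(2); m,im,d=wrist(); print(p)
P=seg(m,d,.045,.075,(.425,.35)); print(len(P),P[:,2].mean(),shape(P))
for n in ["bat_oblong","bat_hexagon"]:
    for r in bot.trace(n,"wrist")[:1]: print(n,r["score"],r["at"],shape(world("wrist",outline(r["mask"]),.01,m=m)))
c=cv2.minAreaRect((P[:,:2]*1000).astype(np.float32))
go(c[0][0]/1e3,c[0][1]/1e3,.04,c[2],p,q)
```

```text
[0.41867931 0.34582151 0.37465368]
1245 0.05948579638346171 rect c=[427.3 352.6] s=[28.  28.3] a=48.1 | circ c=[427.2 352.9] r=18.5
bat_oblong 0.88 [327.4, 200.2] rect c=[423.5 350.2] s=[140.7  91.1] a=88.3 | circ c=[423.3 350.3] r=82.0
bat_hexagon 0.78 [294.4, 406.8] rect c=[558.7 164.5] s=[94.1 98.7] a=32.6 | circ c=[561.1 159.8] r=54.6
yaw -3.1 n>=0.4; shift mm [ -1.9  10.8 179.7] n>=4.3; tilt z=[-0.  0. -1.]
```

```bash
python3 -m pendant '[[0.085,-0.002,0.011,0.010,-3.1],[0.085,0,0,0.040,0],[0.085,0,0,0.040,0],[0.085,0,0,0.040,0],[0.085,0,0,0.030,0],[0.085,0,0,0.020,0],[0.085,0,0,0,0],[0.085,0,0,0,0],[0.02,0,0,0,0],[0.02,0,0,0,0],[0.02,0,0,0,0],[0.02,0,0,0,0]]' 40
python3 -m pendant '[[0.02,0,0,0,0],[0.02,0,0,0,0],[0.02,0,0,0,0],[0.02,0,0,0,0],[0.02,0,0,0,0],[0.02,0,0,0,0]]'
python3 - <<'E'
from h import *
p,q,s=pose(2); print(p); go(.561,.156,.041,0,p,q); go(.561,.156,.041,48,p,q)
E
```

```text
t: 5.02
eef_pos: [0.4286, 0.3519, 0.196]
tool_rot: [0.0, 0.358, 0.934, 0.001]
contact_force: [0.2, 0.3, -0.4]
gripper_width: 0.451
grasp_force: 0.0
t: 5.52
eef_pos: [0.4286, 0.3519, 0.1958]
tool_rot: [0.0, 0.358, 0.934, 0.001]
contact_force: [-0.1, -0.8, 8.4]
gripper_width: 0.323
grasp_force: 40.2
[0.4285903  0.35183656 0.19576785]
yaw 48.1 n>=6.7; shift mm [-195.8  132.4   -0. ] n>=5.7; tilt z=[ 0.001  0.001 -1.   ]
yaw 0.1 n>=0.0; shift mm [-229.4  -56.9   -0.3] n>=5.7; tilt z=[ 0.001  0.001 -1.   ]
```

```bash
python3 -m pendant '[[0.02,0,0,-0.030,0],[0.02,0,0,-0.030,0],[0.02,-0.010,-0.002,-0.010,0],[0.02,-0.036,-0.009,0,0],[0.02,-0.037,-0.010,0,0],[0.02,-0.037,-0.010,0,0],[0.02,-0.037,-0.010,0,0],[0.02,-0.037,-0.010,0,0],[0.02,-0.036,-0.006,0,0],[0.02,0,0,0,0],[0.02,0,0,0,0],[0.02,0,0,0,0]]'
python3 -m pendant '[[0.02,0,0,0.025,0],[0.02,0,0,0.020,0],[0.02,0,0,0.015,0],[0.02,0,0,0.009,0],[0.02,0,0,0,0],[0.02,0,0,0,0],[0.02,0,0,0,0]]'
python3 - <<'E'
from h import *
p,q,s=pose(2); print(p,bot.get_obs()["contact_force"])
E
```

```text
t: 6.62
eef_pos: [0.561, 0.1554, 0.2643]
tool_rot: [-0.0, 0.358, 0.934, -0.0]
contact_force: [-0.7, 0.2, -0.6]
gripper_width: 0.323
grasp_force: 39.6
t: 7.2
eef_pos: [0.5609, 0.1567, 0.1958]
tool_rot: [-0.0, 0.357, 0.934, 0.0]
contact_force: [-0.7, -0.4, -0.7]
gripper_width: 0.327
grasp_force: 39.7
[0.56103724 0.15630501 0.19587251] [ 0.08965052  1.32440357 -0.46620955]
```

```bash
python3 -m pendant '[[0.045,0,0,0,0],[0.045,0,0,0,0],[0.085,0,0,0,0],[0.085,0,0,0,0],[0.085,0,0,0,0],[0.085,0,0,0,0],[0.085,0,0,-0.030,0],[0.085,0,0,-0.040,0],[0.085,0,0,-0.040,0],[0.085,0,0,-0.040,0],[0.085,0,0,-0.030,0]]'
python3 - <<'E'
from h import *
p,q,s=pose(3); print(p,s); go(.45,.02,.22,-23.5,p,q)
m,im,d=wrist(); P=seg(m,d,.045,.075,(.56,.156)); print(len(P),P[:,2].mean(),shape(P))
E
```

```text
t: 8.22
eef_pos: [0.5616, 0.1552, 0.3792]
tool_rot: [0.001, 0.358, 0.934, 0.001]
contact_force: [0.8, 0.9, -0.2]
gripper_width: 0.992
grasp_force: 0.0
[0.56282075 0.15554722 0.38167151] [5.17882035e-04 3.74428227e-05 2.43039636e-03]
yaw 71.6 n>=10.0; shift mm [-169.3  -49.5    6.9] n>=4.2; tilt z=[ 0.009  0.004 -1.   ]
1218 0.05957429357459991 rect c=[560.6 158.5] s=[27.9 28. ] a=47.4 | circ c=[561.  158.2] r=18.6
```

```bash
python3 -m pendant '[[0.085,0,0,0,7.1],[0.085,0,0,0,7.1],[0.085,0,0,0,7.1],[0.085,0,0,0,7.1],[0.085,0,0,0,7.1],[0.085,0,0,0,7.1],[0.085,0,0,0,7.1],[0.085,0,0,0,7.1],[0.085,0,0,0,7.1],[0.085,0,0,0,7.1]]'
python3 -m pendant '[[0.085,-0.034,-0.010,0,0],[0.085,-0.034,-0.010,0,0],[0.085,-0.034,-0.010,0,0],[0.085,-0.034,-0.010,0,0],[0.085,-0.033,-0.009,0.005,0],[0.085,0,0,0,0],[0.085,0,0,0,0],[0.085,0,0,0,0]]'
python3 - <<'E'
from h import *
p,q,s=pose(4); m,im,d=wrist("w2"); print(p,s)
for n,z in [("wave",.05),("bat_square",.01)]:
    for r in bot.trace(n,"wrist")[:1]:
        print(n,r["score"],r["at"],shape(world("wrist",outline(r["mask"]),z,m=m)))
        if n=="wave":
            P=world("wrist",np.argwhere(r["mask"])[:,::-1],depth=d[r["mask"]],m=m)
            for a,b in[(.03,.09),(.04,.09),(.065,.09)]:
                Q=P[(P[:,2]>a)&(P[:,2]<b)]; print(a,len(Q),shape(Q))
            np.save("wave.npy",P)
E
```

```text
t: 9.25
eef_pos: [0.5607, 0.1554, 0.3737]
tool_rot: [-0.0, 0.835, 0.55, -0.002]
contact_force: [-0.2, -0.4, 0.2]
gripper_width: 0.994
grasp_force: 0.0
t: 9.92
eef_pos: [0.4504, 0.0194, 0.37]
tool_rot: [-0.0, 0.833, 0.553, -0.001]
contact_force: [-0.1, 0.3, -0.1]
gripper_width: 0.993
grasp_force: 0.0
[0.4509336  0.01989586 0.37035283] [8.38112850e-05 7.11962645e-05 8.77552805e-05]
wave 0.79 [302.2, 236.4] rect c=[428.2  16.7] s=[98.8 66.2] a=67.1 | circ c=[429.9  15.5] r=55.9
0.03 7841 rect c=[429.2  13.1] s=[92.2 59.8] a=68.0 | circ c=[429.4  13.5] r=53.3
0.04 7697 rect c=[429.2  13.1] s=[92.2 59.8] a=68.0 | circ c=[429.4  13.5] r=53.3
0.065 2195 rect c=[442.1  44.9] s=[23.  59.9] a=67.4 | circ c=[442.4  45.3] r=30.8
bat_square 0.59 [344.2, 223.8] rect c=[465.5  -3.2] s=[88.  17.3] a=68.0 | circ c=[461.9  -1.8] r=44.1
```

View pics/w2.png

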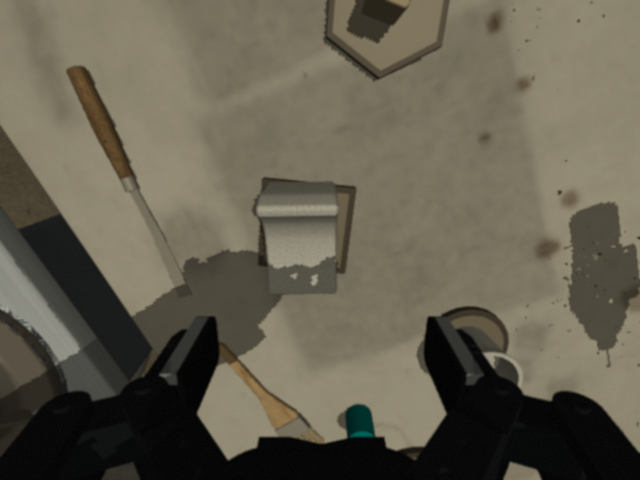

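The wave (303,237) overhangs the square bat with its crest at the upper end. The depth rectangle is 92.2x59.8 mm, matching the description. Next: grip it.

Run:
```python
from h import *
p,q,s=pose(2); go(.4292,.0131,.043,-22,p,q)
```

```text
yaw -0.9 n>=0.1; shift mm [-13.6 -17.5 172.6] n>=4.2; tilt z=[-0. -0. -1.]
```

```bash
python3 -m pendant '[[0.085,-0.0136,-0.0175,0.0,-0.9],[0.085,0,0,0.0,0],[0.085,0,0,0.036,0],[0.085,0,0,0.036,0],[0.085,0,0,0.036,0],[0.085,0,0,0.030,0],[0.085,0,0,0.020,0],[0.085,0,0,0.0146,0],[0.085,0,0,0,0],[0.085,0,0,0,0],[0.05,0,0,0,0],[0.05,0,0,0,0]]' 80
python3 -m pendant '[[0.05,0,0,0,0],[0.05,0,0,0,0],[0.05,0,0,0,0],[0.05,0,0,0,0],[0.05,0,0,0,0]]'
python3 - <<'E'
from h import *
p,q,s=pose(2); print(p,bot.get_obs()["contact_force"]); go(.4235,.3502,.0435,-1.6,p,q); go(.52,.15,.15,-1.6,p,q)
E
```

```text
t: 11.37
eef_pos: [0.4296, 0.0133, 0.1991]
tool_rot: [0.0, 0.829, 0.559, 0.001]
contact_force: [-0.3, 0.2, 0.9]
gripper_width: 0.741
grasp_force: 0.0
t: 11.78
eef_pos: [0.4294, 0.0133, 0.1994]
tool_rot: [0.0, 0.829, 0.559, 0.001]
contact_force: [-0.6, -0.5, 6.1]
gripper_width: 0.689
grasp_force: 85.9
[0.42941935 0.01328817 0.19941151] [-1.10995608 -0.49596583  6.40255505]
yaw -20.4 n>=2.9; shift mm [336.6 -15.3   1.5] n>=8.1; tilt z=[ 0.002  0.001 -1.   ]
yaw -20.4 n>=2.9; shift mm [ 139.4   86.9 -105.2] n>=4.7; tilt z=[ 0.002  0.001 -1.   ]
```

```bash
python3 -m pendant '[[0.05,0,0,-0.015,0],[0.05,0,0,-0.025,0],[0.05,0,0,-0.030,0],[0.05,0,0,0,-6.8],[0.05,0,0,0,-6.8],[0.05,0,0,0,-6.8],[0.05,0.020,-0.001,0,0],[0.05,0.036,-0.002,0,0],[0.05,0.036,-0.002,0,0],[0.05,0.036,-0.002,0,0],[0.05,0.036,-0.002,0,0],[0.05,0.036,-0.002,0,0]]'
python3 -m pendant '[[0.05,0.036,-0.002,0,0],[0.05,0.036,-0.001,0,0],[0.05,0.036,-0.001,0,0],[0.05,0.0286,-0.0003,0,0],[0.05,0,0,0,0],[0.05,0,0,0,0],[0.05,0,0,0,0],[0.05,0,0,0,0]]'
python3 - <<'E'
from h import *
p,q,s=pose(3); print(p,s); go(.4235,.3502,.0444,-1.6,p,q)
m,im,d=wrist(); print("ang")
for r in bot.trace("bat_oblong","wrist")[:1]: print(r["score"],r["at"],shape(world("wrist",outline(r["mask"]),.01,m=m)))
for r in bot.trace("wave","wrist")[:1]:
    P=world("wrist",np.argwhere(r["mask"])[:,::-1],depth=d[r["mask"]],m=m); Q=P[(P[:,2]>.09)&(P[:,2]<.17)]; print(len(Q),np.percentile(P[:,2],[5,50,95]),shape(Q))
E
```

```text
t: 12.88
eef_pos: [0.4227, 0.2149, 0.2686]
tool_rot: [-0.0, 0.717, 0.697, 0.0]
contact_force: [1.1, -0.9, -6.7]
gripper_width: 0.695
grasp_force: 89.5
t: 13.55
eef_pos: [0.423, 0.3486, 0.268]
tool_rot: [0.0, 0.718, 0.697, -0.001]
contact_force: [-0.2, -0.3, -5.6]
gripper_width: 0.693
grasp_force: 89.4
[0.42328703 0.3487246  0.26816871] [4.48402595e-05 1.58115432e-04 3.45732541e-05]
yaw -0.1 n>=0.0; shift mm [ 1.5  0.2 68.8] n>=1.6; tilt z=[-0.    -0.001 -1.   ]
ang
0.59 [321.5, 177.7] rect c=[424.8 396.6] s=[47.3 89.8] a=87.9 | circ c=[424.7 395.7] r=50.2
36663 [0.10227852 0.12189968 0.15030033] rect c=[424.4 349.9] s=[90.1 61.9] a=87.9 | circ c=[423.8 349.3] r=53.1
```

```bash
python3 -m pendant '[[0.05,0.001,0,0.022,0],[0.05,0,0,0.020,0],[0.05,0,0,0.014,0],[0.05,0,0,0.008,0],[0.05,0,0,0.004,0],[0.05,0,0,0,0],[0.05,0,0,0,0],[0.05,0,0,0,0]]'
python3 - <<'E'
from h import *
p,q,s=pose(2); print(p,bot.get_obs()["contact_force"])
E
```

```text
t: 14.52
eef_pos: [0.4236, 0.3513, 0.2007]
tool_rot: [-0.0, 0.717, 0.697, 0.001]
contact_force: [-0.1, 0.7, -6.5]
gripper_width: 0.692
grasp_force: 89.5
[0.42348306 0.35128038 0.20062347] [-0.3216572   0.05240707 -6.07696495]
```

```bash
python3 -m pendant '[[0.05,-0.001,0,0,0],[0.05,0,0,0.0012,0],[0.05,0,0,0,0],[0.05,0,0,0,0],[0.065,0,0,0,0],[0.065,0,0,0,0],[0.085,0,0,0,0],[0.085,0,0,0,0],[0.085,0,0,0,0],[0.085,0,0,0,0],[0.085,0,0,0,0]]'
python3 -m pendant '[[0.085,0,0,-0.025,0],[0.085,0,0,-0.036,0],[0.085,0,0,-0.036,0],[0.085,0,0,-0.036,0],[0.085,0,0,-0.036,0],[0.085,0,0,0,0],[0.085,0,0,0,0],[0.085,0,0,0,0],[0.085,0,0,0,0]]'
python3 - <<'E'
from h import *
p,q,s=pose(2); print(p,s); m,im,d=wrist("w3")
for r in bot.trace("bat_oblong","wrist")[:1]: print(r["score"],r["at"],shape(world("wrist",outline(r["mask"]),.01,m=m)))
for r in bot.trace("wave","wrist")[:1]:
    P=world("wrist",np.argwhere(r["mask"])[:,::-1],depth=d[r["mask"]],m=m); Q=P[(P[:,2]>.03)&(P[:,2]<.1)]; print(len(Q),np.percentile(P[:,2],[5,50,95]),shape(Q))
P=seg(m,d,.005,.015,(.4235,.35),.09);print(shape(P))
go(.5610,.1565,.041,47.8,p,q)
m,im,d=wrist(); P=seg(m,d,.045,.07,(.56,.156)); print(len(P),shape(P) if len(P) else 0)
E
```

```text
t: 15.53
eef_pos: [0.4232, 0.3501, 0.1989]
tool_rot: [-0.0, 0.717, 0.697, 0.0]
contact_force: [0.2, -0.6, 0.0]
gripper_width: 0.994
grasp_force: 0.0
t: 16.28
eef_pos: [0.4226, 0.3498, 0.3665]
tool_rot: [0.0, 0.717, 0.697, -0.001]
contact_force: [-0.2, -0.1, 0.1]
gripper_width: 0.995
grasp_force: 0.0
[0.42272571 0.34981113 0.36637801] [5.41417219e-05 3.07938354e-05 4.94437059e-05]
0.57 [322.4, 163.1] rect c=[423.8 349.9] s=[140.6  91.1] a=88.5 | circ c=[423.3 350.4] r=82.1
8420 [0.04754083 0.05260205 0.08154329] rect c=[423.7 349.2] s=[92.4 60.1] a=88.6 | circ c=[423.4 349.1] r=53.9
rect c=[423.7 349.7] s=[139.5  90.2] a=88.5 | circ c=[423.9 350. ] r=81.9
yaw -49.4 n>=6.9; shift mm [-231.9  -50.   171. ] n>=7.0; tilt z=[-0.002 -0.002 -1.   ]
0 0
```

View pics/w3.png

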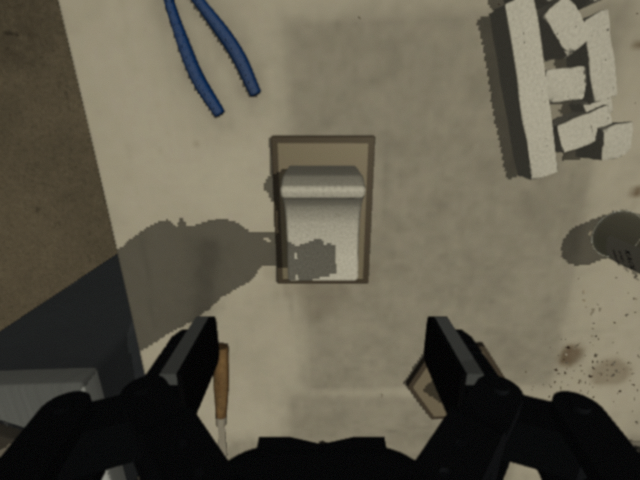

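Wave (320,225) sits lengthwise on the oblong bat (322,210), centred to under 1 mm. Now the block, to the square bat.

```bash
python3 -m pendant '[[0.085,0,0,0,-7.1],[0.085,0,0,0,-7.1],[0.085,0,0,0,-7.1],[0.085,0,0,0,-7.1],[0.085,0,0,0,-7.0],[0.085,0,0,0,-7.0],[0.085,0,0,0,-7.0],[0.085,-0.033,-0.0072,0,0],[0.085,-0.033,-0.0072,0,0],[0.085,-0.033,-0.0072,0,0],[0.085,-0.033,-0.0072,0,0],[0.085,-0.033,-0.0072,0,0]]'
python3 -m pendant '[[0.085,-0.033,-0.0072,0,0],[0.085,-0.034,-0.0068,0,0],[0.085,0,0,0,0],[0.085,0,0,0,0],[0.085,0,0,0,0],[0.085,0,0,0,0]]'
python3 - <<'E'
from h import *
p,q,s=pose(3); print(p,s); m,im,d=wrist("w4")
for r in bot.trace("bat_square","wrist")[:1]: print(r["score"],r["at"],shape(world("wrist",outline(r["mask"]),.01,m=m)))
P=seg(m,d,.005,.015,(.43,.005),.075);print(shape(P))
P=seg(m,d,.045,.07,(.56,.156)); print(len(P),shape(P)); c=cv2.minAreaRect((P[:,:2]*1000).astype(np.float32))
go(c[0][0]/1e3,c[0][1]/1e3,.041,c[2],p,q)
E
```

```text
t: 17.58
eef_pos: [0.5219, 0.2111, 0.3677]
tool_rot: [-0.0, 0.36, 0.933, -0.0]
contact_force: [-0.5, -0.1, 0.0]
gripper_width: 0.993
grasp_force: 0.0
t: 18.08
eef_pos: [0.5608, 0.1585, 0.3676]
tool_rot: [-0.0, 0.359, 0.933, 0.0]
contact_force: [-0.5, 0.6, -0.8]
gripper_width: 0.997
grasp_force: 0.0
[0.56076939 0.15855449 0.36774109] [3.28853221e-05 8.77499744e-05 5.97414747e-05]
0.91 [113.0, 212.7] rect c=[432.3  15.6] s=[91.1 87.2] a=61.3 | circ c=[431.6  16. ] r=61.0
rect c=[431.4  13.8] s=[88.3 86.4] a=61.5 | circ c=[431.1  14.4] r=59.8
1306 rect c=[560.8 158.4] s=[28.  28.3] a=47.4 | circ c=[560.6 158.5] r=18.3
yaw 0.5 n>=0.1; shift mm [-2.000e-01 -1.000e-01  1.717e+02] n>=4.1; tilt z=[-0.001  0.    -1.   ]
```

View pics/w4.png

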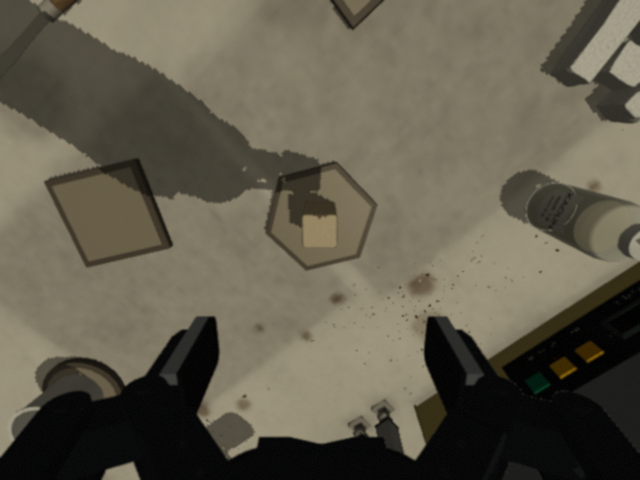

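The block (319,230) stands on the hexagon, and the now empty square bat is at (110,213).

```bash
python3 -m pendant '[[0.085,0,0,0.036,0.5],[0.085,0,0,0.036,0],[0.085,0,0,0.036,0],[0.085,0,0,0.032,0],[0.085,0,0,0.020,0],[0.085,0,0,0.0117,0],[0.085,0,0,0,0],[0.085,0,0,0,0],[0.02,0,0,0,0],[0.02,0,0,0,0],[0.02,0,0,0,0],[0.02,0,0,0,0]]' 40
python3 -m pendant '[[0.02,0,0,0,0],[0.02,0,0,0,0],[0.02,0,0,0,0],[0.02,0,0,0,0],[0.02,0,0,0,0],[0.02,0,0,0,0]]'
python3 - <<'E'
from h import *
p,q,s=pose(2); print(p); go(.4315,.0142,.041,60.9,p,q)
E
```

```text
t: 19.33
eef_pos: [0.5618, 0.1573, 0.1973]
tool_rot: [0.001, 0.364, 0.931, 0.001]
contact_force: [0.1, -0.3, -0.2]
gripper_width: 0.45
grasp_force: 0.0
t: 19.83
eef_pos: [0.5617, 0.1573, 0.1971]
tool_rot: [0.0, 0.364, 0.931, 0.0]
contact_force: [-1.7, 0.2, 6.5]
gripper_width: 0.323
grasp_force: 40.1
[0.56175188 0.15726394 0.19704041]
yaw -13.6 n>=1.9; shift mm [  44.2 -188.4    0.8] n>=4.6; tilt z=[ 0.001  0.001 -1.   ]
```

```bash
python3 -m pendant '[[0.02,0,0,-0.030,0],[0.02,0,0,-0.030,0],[0.02,0,0,0,-6.8],[0.02,0,0,0,-6.8],[0.02,0.0074,-0.0314,0,0],[0.02,0.0074,-0.0314,0,0],[0.02,0.0074,-0.0314,0,0],[0.02,0.0074,-0.0314,0,0],[0.02,0.0073,-0.0314,0,0],[0.02,0.0073,-0.0314,0,0],[0.02,0,0,0,0],[0.02,0,0,0,0]]'
python3 -m pendant '[[0.02,0,0,0,0],[0.02,0,0,0,0]]'
python3 - <<'E'
from h import *
p,q,s=pose(3); print(p,s); m,im,d=wrist()
for r in bot.trace("bat_square","wrist")[:1]: print(r["score"],r["at"],shape(world("wrist",outline(r["mask"]),.01,m=m)))
P=seg(m,d,.005,.015,(.4315,.014),.075);print(shape(P))
P=seg(m,d,.10,.135,(.4315,.014),.03);print(len(P),shape(P))
go(.4315,.0142,.042,60.9,p,q)
E
```

```text
t: 20.93
eef_pos: [0.4299, 0.0127, 0.2562]
tool_rot: [-0.0, 0.253, 0.968, -0.0]
contact_force: [0.7, 0.7, -0.5]
gripper_width: 0.322
grasp_force: 39.8
t: 21.1
eef_pos: [0.4321, 0.015, 0.2564]
tool_rot: [0.001, 0.251, 0.968, 0.0]
contact_force: [0.3, -0.4, -1.2]
gripper_width: 0.321
grasp_force: 39.8
[0.43190208 0.01494737 0.25625043] [1.15245062e-04 6.21770463e-05 6.77416657e-05]
0.93 [320.1, 239.7] rect c=[429.4  14.8] s=[86.3 85.1] a=61.0 | circ c=[430.1  14.4] r=59.0
rect c=[430.8  14.2] s=[86.2 85.1] a=61.5 | circ c=[431.3  14. ] r=59.7
11828 rect c=[430.1  14.9] s=[58.2 29. ] a=62.3 | circ c=[425.1  17.5] r=29.1
yaw 0.1 n>=0.0; shift mm [ 0.  -0.9 59.2] n>=1.4; tilt z=[ 0.001  0.    -1.   ]
```

```bash
python3 -m pendant '[[0.02,-0.001,-0.001,0.022,0],[0.02,0,0,0.020,0],[0.02,0,0,0.012,0],[0.02,0,0,0.0045,0],[0.02,0,0,0,0],[0.02,0,0,0,0],[0.02,0,0,0,0]]'
python3 - <<'E'
from h import *
p,q,s=pose(2); print(p,bot.get_obs()["contact_force"])
E
```

```text
t: 21.93
eef_pos: [0.4318, 0.0128, 0.1979]
tool_rot: [0.0, 0.251, 0.968, 0.0]
contact_force: [-0.1, 0.4, -0.8]
gripper_width: 0.323
grasp_force: 40.4
[0.43173381 0.01284509 0.197956  ] [ 0.20444224 -0.18130254 -0.88457058]
```

```bash
python3 -m pendant '[[0.02,0,0.0006,0.0008,0],[0.02,0,0,0,0],[0.02,0,0,0,0],[0.045,0,0,0,0],[0.045,0,0,0,0],[0.085,0,0,0,0],[0.085,0,0,0,0],[0.085,0,0,0,0],[0.085,0,0,0,0],[0.085,0,0,0,0]]'
python3 -m pendant '[[0.085,0,0,-0.025,0],[0.085,0,0,-0.036,0],[0.085,0,0,-0.036,0],[0.085,0,0,-0.036,0],[0.085,0,0,-0.036,0],[0.085,0,0,0,0],[0.085,0,0,0,0],[0.085,0,0,0,0],[0.085,0,0,0,0]]'
python3 - <<'E'
from h import *
p,q,s=pose(3); print(p,s); m,im,d=wrist()
P=seg(m,d,.005,.015,(.4315,.014),.075);print(shape(P))
P=seg(m,d,.045,.075,(.4315,.014),.04);print(len(P),P[:,2].mean(),shape(P))
go(.44,-.35,.21,90,p,q)
E
```

```text
t: 22.87
eef_pos: [0.4318, 0.0132, 0.1969]
tool_rot: [0.0, 0.251, 0.968, 0.0]
contact_force: [-0.5, -0.3, 0.2]
gripper_width: 0.993
grasp_force: 0.0
t: 23.62
eef_pos: [0.4312, 0.0132, 0.3647]
tool_rot: [-0.001, 0.251, 0.968, -0.001]
contact_force: [-0.1, 0.2, -0.1]
gripper_width: 0.995
grasp_force: 0.0
[0.43129936 0.01320332 0.36466193] [8.96758840e-05 1.33179743e-05 6.41428745e-05]
rect c=[431.5  13.8] s=[86.2 86.3] a=61.4 | circ c=[431.3  13.9] r=59.5
1331 0.05951508997186078 rect c=[431.4  15.3] s=[27.9 27.8] a=61.6 | circ c=[431.6  15.3] r=18.3
yaw -29.1 n>=4.1; shift mm [  -8.7 -363.2    0.4] n>=8.7; tilt z=[-0.003 -0.001 -1.   ]
```

Block centred on the square bat within 1.5 mm and aligned. Next: the tube.

```bash
python3 -m pendant '[[0.085,-0.0184,-0.0313,0,0],[0.085,-0.0184,-0.0313,0,0],[0.085,-0.0184,-0.0313,0,0],[0.085,-0.0184,-0.0313,0,0],[0.085,-0.0184,-0.0313,0,0],[0.085,-0.0184,-0.0313,0,0],[0.085,-0.0184,-0.0313,0,0],[0.085,-0.0184,-0.0313,0,0],[0.085,-0.0184,-0.0313,0,0],[0.085,-0.0184,-0.0313,0,0],[0.085,0,0,0,0],[0.085,0,0,0,0]]'
python3 -m pendant '[[0.085,0,0,0,0],[0.085,0,0,0,0]]'
python3 - <<'E'
from h import *
p,q,s=pose(3); print(p,s); m,im,d=wrist("w5")
P=seg(m,d,.005,.015,(.42,-.35),.075);print(shape(P))
P=seg(m,d,.035,.065,(.42,-.35),.06);print(len(P),P[:,2].mean(),shape(P)); c=cv2.minEnclosingCircle((P[:,:2]*1000).astype(np.float32))[0]
R=Rt(q); go(c[0]/1e3,c[1]/1e3,.034,np.degrees(np.arctan2(R[1,1],R[0,1])),p,q)
E
```

```text
t: 24.82
eef_pos: [0.4394, -0.3518, 0.3651]
tool_rot: [-0.001, 0.253, 0.967, -0.001]
contact_force: [-0.2, 0.2, -0.7]
gripper_width: 0.994
grasp_force: 0.0
t: 24.98
eef_pos: [0.4406, -0.3483, 0.3653]
tool_rot: [-0.001, 0.25, 0.968, 0.001]
contact_force: [0.4, 0.1, -0.5]
gripper_width: 0.999
grasp_force: 0.0
[ 0.44062803 -0.34830841  0.36563294] [2.01739474e-05 1.04289385e-04 1.30238386e-04]
rect c=[ 423.6 -349. ] s=[118.6 118.9] a=31.4 | circ c=[ 423.5 -349. ] r=59.8
1080 0.04901938302932147 rect c=[ 421.6 -350.8] s=[30.5 30.2] a=12.1 | circ c=[ 421.8 -350.9] r=15.5
yaw -0.0 n>=0.0; shift mm [ 15.1 -11.5 176.6] n>=4.3; tilt z=[-0.     0.001 -1.   ]
```

View pics/w5.png

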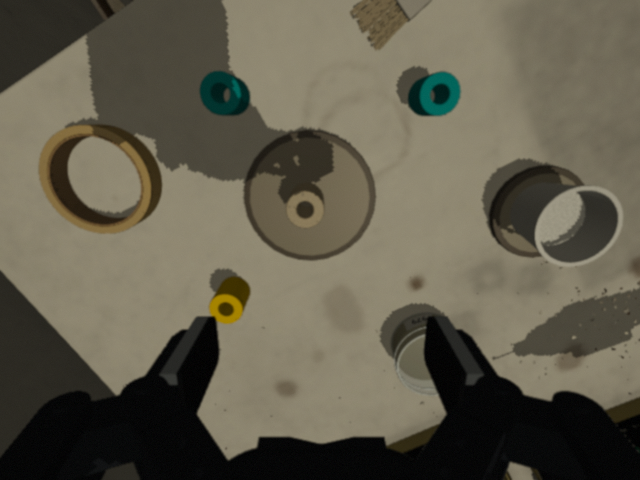

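The tan tube (305,209) stands on the large round bat (310,195); the turquoise pair is at (224,94) and (438,94), the yellow at (227,307).

```bash
python3 -m pendant '[[0.085,0.015,-0.0115,0.030,0],[0.085,0,0,0.036,0],[0.085,0,0,0.036,0],[0.085,0,0,0.034,0],[0.085,0,0,0.024,0],[0.085,0,0,0.0166,0],[0.085,0,0,0,0],[0.085,0,0,0,0],[0.022,0,0,0,0],[0.022,0,0,0,0],[0.022,0,0,0,0],[0.022,0,0,0,0]]' 40
python3 -m pendant '[[0.022,0,0,0,0],[0.022,0,0,0,0],[0.022,0,0,0,0],[0.022,0,0,0,0],[0.022,0,0,0,0],[0.022,0,0,0,0]]'
python3 - <<'E'
from h import *
p,q,s=pose(2); print(p); R=Rt(q); go(.561,.157,.036,np.degrees(np.arctan2(R[1,1],R[0,1])),p,q)
E
```

```text
t: 26.18
eef_pos: [0.4219, -0.3526, 0.1904]
tool_rot: [0.001, 0.251, 0.968, -0.0]
contact_force: [-0.0, 0.3, -0.4]
gripper_width: 0.447
grasp_force: 0.0
t: 26.68
eef_pos: [0.4218, -0.3527, 0.1903]
tool_rot: [0.001, 0.251, 0.968, 0.0]
contact_force: [-1.3, 1.6, 6.1]
gripper_width: 0.351
grasp_force: 39.1
[ 0.4218452  -0.35265604  0.19030185]
yaw -0.0 n>=0.0; shift mm [126.4 513.   -0.7] n>=12.7; tilt z=[ 0.001 -0.    -1.   ]
```

```bash
python3 -m pendant '[[0.022,0,0,-0.030,0],[0.022,0,0,-0.036,0],[0.022,0,0,-0.034,0],[0.022,0.009,0.0366,0,0],[0.022,0.009,0.0366,0,0],[0.022,0.009,0.0366,0,0],[0.022,0.009,0.0366,0,0],[0.022,0.009,0.0366,0,0],[0.022,0.009,0.0366,0,0],[0.022,0.009,0.0366,0,0],[0.022,0.009,0.0366,0,0],[0.022,0.009,0.0366,0,0]]'
python3 -m pendant '[[0.022,0.009,0.0366,0,0],[0.022,0.009,0.0366,0,0],[0.022,0.009,0.0366,0,0],[0.022,0.009,0.0366,0,0],[0.022,0.009,0.0366,0,0],[0.022,0,0,0,0],[0.022,0,0,0,0],[0.022,0,0,0,0],[0.022,0,0,0,0]]'
python3 - <<'E'
from h import *
p,q,s=pose(2); print(p,s);R=Rt(q); go(.561,.157,.036,np.degrees(np.arctan2(R[1,1],R[0,1])),p,q)
E
```

```text
t: 27.78
eef_pos: [0.5111, -0.0234, 0.2897]
tool_rot: [0.0, 0.251, 0.968, 0.0]
contact_force: [0.9, -0.6, -1.1]
gripper_width: 0.349
grasp_force: 39.8
t: 28.53
eef_pos: [0.5606, 0.1548, 0.2894]
tool_rot: [-0.0, 0.252, 0.968, -0.0]
contact_force: [0.5, -0.6, -0.8]
gripper_width: 0.352
grasp_force: 39.8
[0.5606288  0.15476207 0.28942989] [2.35841869e-05 6.14026120e-05 2.09959109e-05]
yaw -0.0 n>=0.0; shift mm [ 0.8  2.2 98.4] n>=2.4; tilt z=[-0. -0. -1.]
```

Target pick height is 0.1903, so lower 98.6 mm.

```bash
python3 -m pendant '[[0.022,0.001,0.002,0.030,0],[0.022,0,0,0.034,0],[0.022,0,0,0.020,0],[0.022,0,0,0.010,0],[0.022,0,0,0.0035,0],[0.022,0,0,0,0],[0.022,0,0,0,0],[0.022,0,0,0,0]]'
python3 - <<'E'
from h import *
p,q,s=pose(2); print(p,bot.get_obs()["contact_force"])
E
```

```text
t: 29.3
eef_pos: [0.5617, 0.1587, 0.1933]
tool_rot: [0.001, 0.252, 0.968, 0.001]
contact_force: [0.2, 0.1, 0.2]
gripper_width: 0.348
grasp_force: 39.9
[0.5615164  0.15882403 0.19310735] [ 0.17191117 -0.13207504  0.04688609]
```

```bash
python3 -m pendant '[[0.022,0,0,0.0024,0],[0.022,0,0,0,0],[0.022,0,0,0,0],[0.045,0,0,0,0],[0.045,0,0,0,0],[0.085,0,0,0,0],[0.085,0,0,0,0],[0.085,0,0,0,0],[0.085,0,0,0,0],[0.085,0,0,0,0]]'
python3 -m pendant '[[0.085,0,0,-0.025,0],[0.085,0,0,-0.036,0],[0.085,0,0,-0.036,0],[0.085,0,0,-0.036,0],[0.085,0,0,-0.036,0],[0.085,0,0,0,0],[0.085,0,0,0,0],[0.085,0,0,0,0]]'
python3 - <<'E'
from h import *
p,q,s=pose(2); print(p,s); m,im,d=wrist()
P=seg(m,d,.03,.065,(.56,.157),.05);print(len(P),P[:,2].mean(),shape(P))
R=Rt(q); go(.535,-.17,.215,np.degrees(np.arctan2(R[1,1],R[0,1])),p,q)
E
```

```text
t: 30.23
eef_pos: [0.5609, 0.1587, 0.1893]
tool_rot: [-0.0, 0.251, 0.968, -0.0]
contact_force: [0.2, -1.1, -0.1]
gripper_width: 0.993
grasp_force: 0.0
t: 30.9
eef_pos: [0.5605, 0.1587, 0.358]
tool_rot: [-0.0, 0.251, 0.968, 0.0]
contact_force: [0.9, 0.7, -1.4]
gripper_width: 1.002
grasp_force: 0.0
[0.56024622 0.1587115  0.35700104] [6.98607387e-06 3.84721034e-05 1.70013670e-04]
1215 0.04764968723355169 rect c=[561.5 161. ] s=[30.4 30.7] a=43.0 | circ c=[561.6 161.1] r=15.5
yaw -0.0 n>=0.0; shift mm [-137.8 -299.5  -12.6] n>=7.9; tilt z=[-0.002 -0.001 -1.   ]
```

Tube upright on the hexagon. On to the cup.

```bash
python3 -m pendant '[[0.085,-0.0153,-0.0333,-0.0015,0],[0.085,-0.0153,-0.0333,-0.0015,0],[0.085,-0.0153,-0.0333,-0.0015,0],[0.085,-0.0153,-0.0333,-0.0015,0],[0.085,-0.0153,-0.0333,-0.0015,0],[0.085,-0.0153,-0.0333,-0.0015,0],[0.085,-0.0153,-0.0333,-0.0015,0],[0.085,-0.0153,-0.0333,-0.0015,0],[0.085,-0.0153,-0.0333,-0.0015,0],[0.085,0,0,0,0],[0.085,0,0,0,0],[0.085,0,0,0,0]]'
python3 - <<'E'
from h import *
p,q,s=pose(4); print(p,s); m,im,d=wrist("w6")
P=seg(m,d,.005,.015,(.54,-.17),.06);print(shape(P))
P=seg(m,d,.058,.07,(.54,-.17),.06);print(len(P),P[:,2].max(),shape(P)); c=cv2.minEnclosingCircle((P[:,:2]*1000).astype(np.float32))[0]
R=Rt(q); go(c[0]/1e3,c[1]/1e3,.05,np.degrees(np.arctan2(R[1,1],R[0,1])),p,q)
E
```

```text
t: 32.05
eef_pos: [0.5352, -0.1697, 0.3708]
tool_rot: [-0.001, 0.252, 0.968, 0.0]
contact_force: [-0.0, 1.0, -0.2]
gripper_width: 0.992
grasp_force: 0.0
[ 0.5356169  -0.16859309  0.37117147] [7.28572848e-05 1.67628619e-04 1.89038810e-04]
rect c=[ 527.5 -162.8] s=[85.3 59.2] a=49.3 | circ c=[ 536.6 -170.6] r=42.7
1352 0.06556455549441194 rect c=[ 534.  -171.8] s=[64.6 64.5] a=10.8 | circ c=[ 534.1 -171.9] r=32.7
yaw -0.0 n>=0.0; shift mm [ -0.5  -3.7 166.2] n>=4.0; tilt z=[-0.001  0.001 -1.   ]
```

View pics/w6.png

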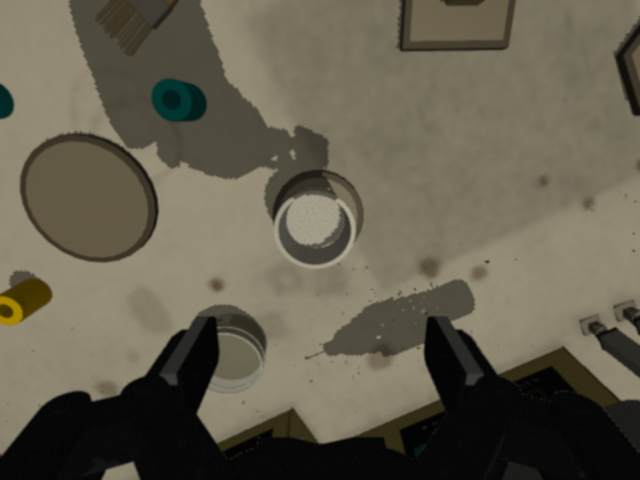

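The cup (315,228) stands on the small round bat, the jar (232,350) is clear of the finger line, and the large round bat (89,197) is free. Grip gently.

```bash
python3 -m pendant '[[0.085,-0.0005,-0.0037,0.0,0],[0.085,0,0,0.034,0],[0.085,0,0,0.036,0],[0.085,0,0,0.036,0],[0.085,0,0,0.030,0],[0.085,0,0,0.018,0],[0.085,0,0,0.0122,0],[0.085,0,0,0,0],[0.085,0,0,0,0],[0.05,0,0,0,0],[0.05,0,0,0,0],[0.05,0,0,0,0]]' 25
python3 -m pendant '[[0.05,0,0,0,0],[0.05,0,0,0,0],[0.05,0,0,0,0],[0.05,0,0,0,0]]'
python3 - <<'E'
from h import *
p,q,s=pose(2); print(p,bot.get_obs()["contact_force"]); R=Rt(q); go(.4235,-.349,.05,np.degrees(np.arctan2(R[1,1],R[0,1])),p,q)
E
```

```text
t: 33.3
eef_pos: [0.5347, -0.1739, 0.2075]
tool_rot: [0.001, 0.251, 0.968, 0.0]
contact_force: [-0.2, 1.1, 4.3]
gripper_width: 0.734
grasp_force: 26.3
t: 33.63
eef_pos: [0.5347, -0.1738, 0.2075]
tool_rot: [0.002, 0.251, 0.968, 0.0]
contact_force: [-0.3, 0.3, 6.2]
gripper_width: 0.739
grasp_force: 26.4
[ 0.53469969 -0.17382641  0.20751301] [-0.88106854  0.81059829  6.06571922]
yaw -0.0 n>=0.0; shift mm [  11.9 -207.1    2.2] n>=5.0; tilt z=[ 0.003 -0.    -1.   ]
```

```bash
python3 -m pendant '[[0.05,0,0,-0.020,0],[0.05,0,0,-0.030,0],[0.05,0,0,-0.030,0],[0.05,0.0018,-0.0347,0,0],[0.05,0.0018,-0.0347,0,0],[0.05,0.0018,-0.0347,0,0],[0.05,0.0018,-0.0347,0,0],[0.05,0.0018,-0.0347,0,0],[0.05,0.0018,-0.0347,0,0],[0.05,0,0,0,0],[0.05,0,0,0,0],[0.05,0,0,0,0]]'
python3 - <<'E'
from h import *
p,q,s=pose(4); print(p,s,bot.get_obs()["grasp_force"]); m,im,d=wrist("w7")
P=seg(m,d,.005,.015,(.4235,-.349),.08);print(len(P),shape(P))
P=seg(m,d,.12,.16,(.4235,-.349),.04);print(len(P),np.percentile(P[:,2],[5,50,99]),shape(P))
for z in (.135,.14,.145):
  K=P[(P[:,2]>z)]; print(len(K),shape(K) if len(K)>5 else 0)
E
```

```text
t: 34.73
eef_pos: [0.4235, -0.3501, 0.2863]
tool_rot: [0.001, 0.252, 0.968, 0.0]
contact_force: [1.3, 0.3, -0.9]
gripper_width: 0.738
grasp_force: 27.9
[ 0.42417771 -0.34909049  0.28588622] [9.91195755e-05 1.67115298e-04 1.20216333e-04] 27.93814196547828
14752 rect c=[ 413.7 -344.2] s=[119.1  98.1] a=62.9 | circ c=[ 423.3 -348.9] r=59.8
16967 [0.12245611 0.13939383 0.15744106] rect c=[ 423.6 -345.6] s=[65.9 69.1] a=7.6 | circ c=[ 417.6 -346.1] r=39.1
10536 rect c=[ 423.6 -345.6] s=[65.9 69.1] a=7.6 | circ c=[ 417.6 -346.1] r=39.1
8128 rect c=[ 423.6 -345.6] s=[65.9 69.1] a=7.6 | circ c=[ 417.6 -346.1] r=39.1
2543 rect c=[ 423.1 -349.1] s=[78.  24.8] a=61.1 | circ c=[ 416.5 -345.4] r=39.0
```

View pics/w7.png

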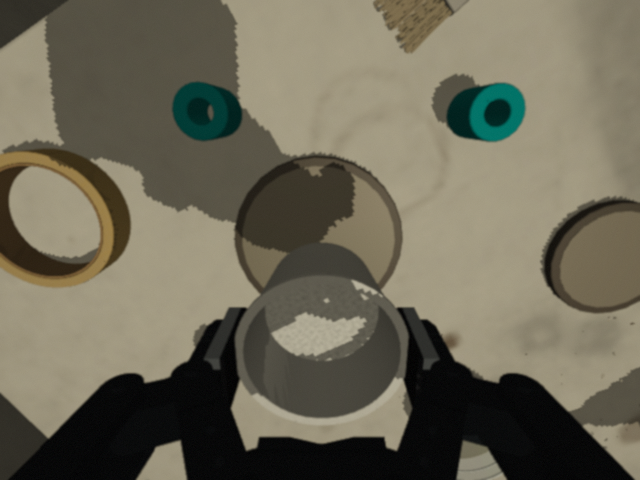

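The cup is held upright (322,345), over the large round bat (320,225).

```bash
python3 -m pendant '[[0.05,0,-0.0004,0.025,0],[0.05,0,0,0.025,0],[0.05,0,0,0.016,0],[0.05,0,0,0.008,0],[0.05,0,0,0.003,0],[0.05,0,0,0,0],[0.05,0,0,0,0],[0.05,0,0,0,0]]'
python3 - <<'E'
from h import *
p,q,s=pose(2); print(p,bot.get_obs()["contact_force"])
E
```

```text
t: 35.65
eef_pos: [0.4235, -0.3508, 0.2095]
tool_rot: [0.001, 0.251, 0.968, -0.0]
contact_force: [0.3, 0.2, -0.2]
gripper_width: 0.738
grasp_force: 27.9
[ 0.42343401 -0.35078586  0.20947366] [-0.95813259 -0.0866338  -0.1891327 ]
```

```bash
python3 -m pendant '[[0.05,0,0,0.0018,0],[0.05,0,0,0,0],[0.05,0,0,0,0],[0.07,0,0,0,0],[0.07,0,0,0,0],[0.085,0,0,0,0],[0.085,0,0,0,0],[0.085,0,0,0,0],[0.085,0,0,0,0],[0.085,0,0,0,0]]'
python3 -m pendant '[[0.085,0,0,-0.025,0],[0.085,0,0,-0.036,0],[0.085,0,0,-0.036,0],[0.085,0,0,-0.036,0],[0.085,0,0,-0.025,0],[0.085,0,0,0,0],[0.085,0,0,0,0],[0.085,0,0,0,0]]'
python3 - <<'E'
from h import *
p,q,s=pose(3); print(p,s); m,im,d=wrist()
P=seg(m,d,.005,.015,(.4235,-.349),.08);print(shape(P))
P=seg(m,d,.058,.07,(.4235,-.349),.06);print(len(P),P[:,2].max(),shape(P))
P=seg(m,d,.005,.015,(.535,-.17),.06);print(len(P),shape(P))
R=Rt(q); go(.5615,.159,.2,np.degrees(np.arctan2(R[1,1],R[0,1])),p,q)
E
```

```text
t: 36.58
eef_pos: [0.423, -0.3506, 0.2068]
tool_rot: [-0.0, 0.251, 0.968, 0.0]
contact_force: [0.6, 0.1, 0.1]
gripper_width: 0.996
grasp_force: 0.0
t: 37.25
eef_pos: [0.4228, -0.3501, 0.3642]
tool_rot: [-0.0, 0.251, 0.968, 0.0]
contact_force: [0.0, 0.5, -0.4]
gripper_width: 0.996
grasp_force: 0.0
[ 0.422671   -0.35012942  0.36348749] [1.36363570e-05 5.12425914e-05 8.86160823e-05]
rect c=[ 423.7 -348.7] s=[118.1 119. ] a=57.6 | circ c=[ 423.6 -348.8] r=59.9
1413 0.06596377065148123 rect c=[ 422.8 -348.2] s=[64.8 64.6] a=60.4 | circ c=[ 422.7 -348.5] r=32.8
6786 rect c=[ 537.3 -171.8] s=[86. 85.] a=20.9 | circ c=[ 537.2 -171.8] r=44.0
yaw -0.0 n>=0.0; shift mm [126.4 512.4   8.8] n>=12.7; tilt z=[-0.002  0.001 -1.   ]
```

Cup centred on the large round bat within 1 mm. Back to the tube on the hexagon; the small round bat is at (0.537, -0.172).

```bash
python3 -m pendant '[[0.085,0.009,0.0366,0,0],[0.085,0.009,0.0366,0,0],[0.085,0.009,0.0366,0,0],[0.085,0.009,0.0366,0,0],[0.085,0.009,0.0366,0,0],[0.085,0.009,0.0366,0,0],[0.085,0.009,0.0366,0,0],[0.085,0.009,0.0366,0,0],[0.085,0.009,0.0366,0,0],[0.085,0.009,0.0366,0,0],[0.085,0.009,0.0366,0,0],[0.085,0.009,0.0366,0,0]]'
python3 -m pendant '[[0.085,0.009,0.0366,0,0],[0.085,0.009,0.0366,0,0],[0.085,0,0,0,0],[0.085,0,0,0,0],[0.085,0,0,0,0]]'
python3 - <<'E'
from h import *
p,q,s=pose(3); print(p,s); m,im,d=wrist()
P=seg(m,d,.035,.065,(.561,.158),.05);print(len(P),P[:,2].mean(),shape(P)); c=cv2.minEnclosingCircle((P[:,:2]*1000).astype(np.float32))[0]
R=Rt(q); go(c[0]/1e3,c[1]/1e3,.034,np.degrees(np.arctan2(R[1,1],R[0,1])),p,q)
E
```

```text
t: 38.45
eef_pos: [0.5424, 0.0875, 0.3641]
tool_rot: [-0.001, 0.251, 0.968, -0.0]
contact_force: [0.3, 1.0, -0.3]
gripper_width: 0.997
grasp_force: 0.0
t: 38.87
eef_pos: [0.5621, 0.1577, 0.3639]
tool_rot: [-0.001, 0.251, 0.968, -0.001]
contact_force: [0.5, -0.6, 0.5]
gripper_width: 1.001
grasp_force: 0.0
[0.56216082 0.15662027 0.36445229] [4.39050872e-05 1.72911006e-04 2.14946468e-04]
1078 0.0487224713710134 rect c=[561.4 161.1] s=[30.6 30.2] a=88.4 | circ c=[561.5 161. ] r=15.6
yaw -0.0 n>=0.0; shift mm [  2.6   3.7 175.4] n>=4.2; tilt z=[-0.001 -0.001 -1.   ]
```

```bash
python3 -m pendant '[[0.085,0.0025,0.0035,0.030,0],[0.085,0,0,0.036,0],[0.085,0,0,0.036,0],[0.085,0,0,0.034,0],[0.085,0,0,0.024,0],[0.085,0,0,0.0154,0],[0.085,0,0,0,0],[0.085,0,0,0,0],[0.022,0,0,0,0],[0.022,0,0,0,0],[0.022,0,0,0,0],[0.022,0,0,0,0]]' 40
python3 -m pendant '[[0.022,0,0,0,0],[0.022,0,0,0,0],[0.022,0,0,0,0],[0.022,0,0,0,0],[0.022,0,0,0,0],[0.022,0,0,0,0]]'
python3 - <<'E'
from h import *
p,q,s=pose(2); print(p); R=Rt(q); go(.5373,-.1722,.036,np.degrees(np.arctan2(R[1,1],R[0,1])),p,q)
E
```

```text
t: 40.07
eef_pos: [0.5622, 0.1628, 0.1906]
tool_rot: [0.001, 0.251, 0.968, 0.001]
contact_force: [0.3, 0.0, 0.4]
gripper_width: 0.449
grasp_force: 0.3
t: 40.57
eef_pos: [0.5622, 0.1628, 0.1906]
tool_rot: [0.0, 0.251, 0.968, 0.001]
contact_force: [-0.8, -0.2, 6.7]
gripper_width: 0.351
grasp_force: 39.2
[0.562165   0.16274792 0.19053392]
yaw -0.0 n>=0.0; shift mm [-141.3 -304.7   -0.7] n>=8.1; tilt z=[ 0.001  0.001 -1.   ]
```

```bash
python3 -m pendant '[[0.022,0,0,-0.030,0],[0.022,0,0,-0.040,0],[0.022,-0.0157,-0.0337,0,0],[0.022,-0.0157,-0.0337,0,0],[0.022,-0.0157,-0.0337,0,0],[0.022,-0.0157,-0.0337,0,0],[0.022,-0.0157,-0.0337,0,0],[0.022,-0.0157,-0.0337,0,0],[0.022,-0.0157,-0.0337,0,0],[0.022,-0.0157,-0.0337,0,0],[0.022,-0.0157,-0.0337,0,0],[0.022,0,0,0,0]]'
python3 -m pendant '[[0.022,0,0,0,0],[0.022,0,0,0,0],[0.022,0,0,0,0]]'
python3 - <<'E'
from h import *
p,q,s=pose(3); print(p,s); m,im,d=wrist()
P=seg(m,d,.005,.015,(.537,-.172),.06);print(len(P),shape(P))
P=seg(m,d,.112,.126,(.537,-.172),.02);print(len(P),shape(P))
R=Rt(q); go(.5375,-.1713,.0355,np.degrees(np.arctan2(R[1,1],R[0,1])),p,q)
E
```

```text
t: 41.67
eef_pos: [0.5356, -0.18, 0.2605]
tool_rot: [0.001, 0.257, 0.966, -0.002]
contact_force: [-0.3, -1.0, 0.1]
gripper_width: 0.35
grasp_force: 39.8
t: 41.92
eef_pos: [0.538, -0.1694, 0.2594]
tool_rot: [-0.0, 0.25, 0.968, 0.0]
contact_force: [0.5, 0.2, 0.5]
gripper_width: 0.352
grasp_force: 39.8
[ 0.5380495  -0.16933636  0.25942241] [9.56253387e-06 1.19422118e-04 7.77910769e-06]
11278 rect c=[ 534.1 -169.9] s=[85.4 78.5] a=65.2 | circ c=[ 537.4 -171.4] r=42.9
5837 rect c=[ 538.2 -169.3] s=[34.2 31.4] a=70.2 | circ c=[ 535.1 -169.4] r=19.6
yaw -0.0 n>=0.0; shift mm [-0.5 -2.  68.9] n>=1.7; tilt z=[-0.     0.001 -1.   ]
```

```bash
python3 -m pendant '[[0.022,0,-0.0015,0.025,0],[0.022,0,0,0.022,0],[0.022,0,0,0.013,0],[0.022,0,0,0.007,0],[0.022,0,0,0.0015,0],[0.022,0,0,0,0],[0.022,0,0,0,0],[0.022,0,0,0,0]]'
python3 - <<'E'
from h import *
p,q,s=pose(2); print(p,bot.get_obs()["contact_force"])
E
```

```text
t: 42.78
eef_pos: [0.5374, -0.1725, 0.1917]
tool_rot: [0.001, 0.251, 0.968, 0.0]
contact_force: [-0.3, -0.9, -0.4]
gripper_width: 0.351
grasp_force: 40.3
[ 0.53727884 -0.17247812  0.19168504] [-0.31508671 -0.28645137  0.01739632]
```

```bash
python3 -m pendant '[[0.022,0,0.0007,0.0009,0],[0.022,0,0,0,0],[0.022,0,0,0,0],[0.045,0,0,0,0],[0.045,0,0,0,0],[0.085,0,0,0,0],[0.085,0,0,0,0],[0.085,0,0,0,0],[0.085,0,0,0,0],[0.085,0,0,0,0]]'
python3 -m pendant '[[0.085,0,0,-0.025,0],[0.085,0,0,-0.036,0],[0.085,0,0,-0.036,0],[0.085,0,0,-0.036,0],[0.085,0,0,-0.036,0],[0.085,0,0,0,0],[0.085,0,0,0,0],[0.085,0,0,0,0]]'
python3 - <<'E'
from h import *
p,q,s=pose(3); print(p,s); m,im,d=wrist()
P=seg(m,d,.005,.015,(.537,-.172),.06);print(shape(P))
P=seg(m,d,.035,.065,(.537,-.172),.04);print(len(P),P[:,2].mean(),shape(P))
im,_=bot.read_camera("scene"); cv2.imwrite("pics/end.png",im)
E
```

```text
t: 43.72
eef_pos: [0.5373, -0.1718, 0.1901]
tool_rot: [-0.0, 0.251, 0.968, 0.0]
contact_force: [0.9, 0.6, 1.2]
gripper_width: 0.999
grasp_force: 0.0
t: 44.38
eef_pos: [0.537, -0.1715, 0.3587]
tool_rot: [-0.0, 0.251, 0.968, 0.0]
contact_force: [-0.5, 0.4, -0.2]
gripper_width: 1.002
grasp_force: 0.0
[ 0.53674058 -0.1714947   0.35765421] [2.93359670e-05 1.76927365e-05 1.74426205e-04]
rect c=[ 537.4 -171. ] s=[84.4 84.5] a=58.6 | circ c=[ 537.6 -171.4] r=42.9
1135 0.048620462073193045 rect c=[ 538.  -170.2] s=[30.4 30.7] a=17.9 | circ c=[ 538.3 -170.3] r=15.6
```

View pics/end.png

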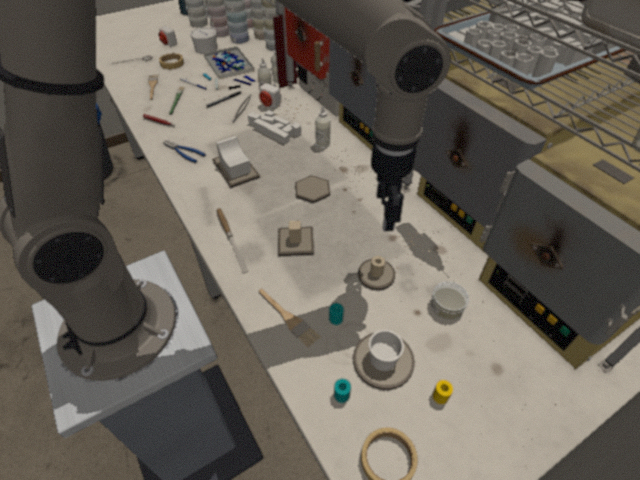

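All in place: cup (385,352) on the large round bat, tube (377,268) on the small round, block (295,235) on the square, wave (234,160) along the oblong. The hexagon (312,188) is empty and the jar (449,298) is where it was.

```bash
python3 -c "
from station import bot
print(bot.hand_in())"
```

```text
the job is handed in; nothing more can be done
None
```

Job handed in at about 45 s: the cup, tube, block and wave mould each stand upright on their own bat, within about 1.5 mm of centre by the wrist camera, and the jar was not touched.

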